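Slide the flat tin out of its rack and add it to the stack

ROBOT

A 7-joint arm with a two-finger parallel gripper is mounted at the origin on a cart in front of the work surface, level with it; the furniture and walls round the work are solid. World frame = base frame: x ahead of the robot, y to its left, z up, the work surface at z = 0. Lengths are in mm, angles in rad, forces in N, time in s.
With the tool pointing down it reaches from about 400 to 850 mm from the base axis. Payload 4.5 kg.
Tool frame: the origin (TCP) lies at the very end of the fingers, on their centre line; the grasp point (between the pads) lies 19 mm behind it (robot.hold_point_z is the distance from the TCP to the grasp point, in mm); z points along the fingers, y is the line along which they close (so a half turn about z gives the same grasp; the last joint's range is limited). The gripper opens to 85 mm and grips with 20 to 120 N. Pads are 22 mm wide; open, the fingers measure 114 mm over their backs; the gripper's body (76 mm by 85 mm) begins 54 mm behind the grasp point. The pads swing forward as they close: fully open they stand 13 mm farther back than shut.
Start: joints at [-1.225, 0.689, -0.195, 1.565, 0.157, 0.902, -0.215], TCP at [191.713, 594.895, 231.317] pointing down, gripper open.
Joint ranges: [-3.01, 3.01], [-0.46, 2.08], [-1.47, 1.51], [0.13, 2.56], [-1, 4.14], [0.04, 2.09], [-2.66, 2.66]. Speed limits (rad/s): [2.57, 2.57, 3.14, 3.14, 3.14, 3.14, 3.14].

INTERFACE

Orientations are given as [roll, pitch, yaw] about the fixed x, y, z axes, in that order (R = Rz(yaw) Ry(pitch) Rx(roll)).
In Python, from station import robot gives the robot as it stands. The module is installed in compiled form; this text tells all that it offers.
- The arm moves only by the shell command python3 -m pendant 'ROWS'. ROWS is JSON, a list of rows, each a list of 7 numbers: the turn, a rotation vector about the tool's x, y, z in degrees, then the shift along the tool's x, y, z in m, then the closure, from -1 (fully open) to 1 (shut), so that 0 is half open. In form: [[ax, ay, az, x, y, z, claw], ...]. A call has 1 to 20 rows; each row is the pose to reach, as a shift and turn from the pose commanded when the call began, along the tool's axes at that moment; what a row does not reach only later rows make up. A row lasts 1/10 s, in which the tool goes at most 50 mm and 8.59 degrees, less where a joint would pass 70% of its speed; a pose out of reach is approached as far as the arm can. A call with a gripper value outside its range is refused whole. The fingers move at their own pace and stop on an object; the grip force is fixed at half the most. Time passes only in rows, so rows that repeat a pose let the fingers close. It gives the time, the measured TCP pose, the force, the opening and the grip force at its end, in the units of the state.
- robot.read_state(): the state, without advancing time (a new reading comes with each control period).
- robot.snapshot(name): name is "scene" or "top"; returns a dict with "color" (480x640x3 uint8, red, green, blue), "z_map" (480x640 float32, mm along the optical axis (not along the pixel's ray), 0 where there is no reading), "camera_matrix" (3x3 intrinsics, pixels), "rvec" (rotation vector, rad) and "tvec" (3), from world to camera coordinates, as OpenCV has them. Camera axes: x right, y down, z forward; pixel columns grow to the right and rows downward; lengths in mm; the calibration is good to about 2 mm. A picture is of the moment at which its call begins.
- robot.close_job(): hands the job in; it is judged then, once.
Trained networks look in the newest picture that a camera, given by its name, has taken for a name from the list of things; names that differ only in an ending like _2 or _b are one class to them, and where a whole thing is asked for, a point or a joint stands for the part that bears it (a point fixed in the world has none). Each returns a list of dicts, best first, with "score" (0 to 1); they miss things now and then, are a little off and sometimes report something else, mostly with a low value. They report only what shows in the picture. A call takes as long as a camera call. They do not tell look-alikes from the thing itself.
- robot.boxes_of(camera, name): "box" ([centre column, centre row, width, height] in pixels, round what is visible of it).
- robot.spot_point(camera, name): "pixel" ([row, column] in pixels: a listed point, or the origin of a listed thing).
The state is a dict: "t": time; "joint_positions": joint angles; "dq": joint speeds; "tau": joint torques, N m; "position": TCP position; "ee_rot": TCP orientation; "wrist_force": force on the tool from outside, world axes, zero at the start; "moment": the same for the moment, N m; "opening": opening from 0.0 (shut) to 1.0 (fully open); "gripper_force": force on a finger pad.
Only numpy, scipy, OpenCV 4.12 (cv2) and the standard library are available. Lean on these libraries where they do the work, as an engineer would, in place of code of your own. Each camera call takes 0.05 s, during which the arm holds its last target. There are 200 camera calls.

TASK

Slide the flat tin in the wooden rack out over the rack's open front lip until it overhangs enough to be pinched by its two long sides, without letting it fall, then lift it clear. Set it gently and squarely on top of the stack of flat tins, lined up with the tins below, and let go. Do not shift the stack or disturb the spice jar, the matchbox or the biscuit cutter.

Things in the scene. Friction and masses are not known exactly. Their poses are not given: they have to be found in the camera images.
- rack: Fixed wooden rack, 160 (x) x 92 (y) x 70 mm. A smooth board, top 40 mm up, lies between two 12 mm side walls that rise 30 mm above it all along, hiding the tin's sides; the lane between them is 68 mm wide, open at both ends. Origin: centre of its underside, on the counter. +x: along the lane to the rear; -x: out over the front lip, to the robot's right or right and near (yaw 1.1 to 1.6)
- rack_lip (a point): Middle of the board's front edge, on its top face (80 mm from the rack's origin along its -x, 40 mm up); axes as the rack's. Beyond it there is only the counter, 40 mm lower.
- rack_tin: The tin to move: flat gold tin, blue lid, round corners, about 0.15 kg, 63 x 105 mm over its rim; the solid body that fingers touch is 60 (x) x 100 (y) x 25.5 mm, sides drawn in 4 mm to the foot. Origin: centre of its underside; z up. Starts on the board, long axis along the lane, 0 to 20 mm behind the rack's origin; closed fingers fit behind it. It tips off if its centre passes the lip.
- stack_low: Lower tin of the stack, loose, lying flat on the counter; same shape, size and origin as rack_tin (x short axis, y long axis).
- stack_top: Upper tin of the stack, loose, lying squarely on stack_low; same shape, size and origin. Its top is 51 mm above the counter, and the rack tin shall lie on it.
- spice_jar: Bystander: small round spice jar with a yellow-gold cap, 42 mm wide, 96 mm high, standing on the counter. Origin: centre of its underside.
- matchbox: Bystander: small red matchbox lying flat, 54 x 64 x 14 mm. Origin: centre of its underside.
- cutter: Bystander: round tin biscuit cutter with a wire handle, 64 mm wide, 55 mm high. Origin: centre of its underside.
Things that resemble listed ones, but are neither listed nor needed, are in the scene too. Leave any turquoise look-alike of the rack_tin alone.

How it is judged:
By the outcome, as a careful person would: the job done as asked, in the order asked, and still so for the second after the job is handed in, with the robot touching nothing.
It also fails if it takes over 53 s, if anything falls off the work surface, if the arm or the gripper's body presses on something with over 40 N, if the wrist force passes 120 N, or if a joint passes its speed limit or range.

## Working session

There is one attempt and no reset: what is moved stays moved. The work goes in short steps, Python scripts to look and compute and a shell command to move; the robot and the scene stay as the last step left them, time stands still between calls to the robot, and variables do not carry over. Pictures are saved under pics/ and viewed, at most 10 in all, crops included, and the job is handed in when it is done.

```bash
mkdir -p pics
cat > h.py <<'E'
import numpy as np, cv2
from station import robot
def snap(n,save=None):
    s=robot.snapshot(n)
    if save: cv2.imwrite('pics/'+save,cv2.cvtColor(s['color'],cv2.COLOR_RGB2BGR))
    return s
def world(s,u=None,v=None):
    "per-pixel world points (480,640,3)"
    K=s['camera_matrix'];R=cv2.Rodrigues(np.array(s['rvec'],float))[0];t=np.array(s['tvec'],float).ravel()
    vv,uu=np.mgrid[:480,:640];z=s['z_map'].astype(float)
    p=np.stack([(uu-K[0,2])/K[0,0]*z,(vv-K[1,2])/K[1,1]*z,z],-1)
    w=(p-t)@R; w[z==0]=np.nan
    return w
def proj(s,P):
    return cv2.projectPoints(np.array(P,float).reshape(-1,1,3),np.array(s['rvec'],float),np.array(s['tvec'],float),np.array(s['camera_matrix'],float),None)[0].reshape(-1,2)
E
python3 - <<'E'
from h import *
st=robot.read_state();print(st['position'],st['ee_rot'],st['t'],st['opening'])
for c in('top','scene'):
    s=snap(c,c+'0.png');w=world(s)
    R=cv2.Rodrigues(np.array(s['rvec'],float))[0];print(c,'campos',-R.T@np.array(s['tvec']).ravel())
    for n in['rack','rack_lip','rack_tin','stack_low','stack_top','spice_jar','matchbox','cutter']:
        for d in robot.spot_point(c,n)[:3]:
            r,q=map(int,np.round(d['pixel']));
            print(n,round(d['score'],2),'uv',q,r,np.round(w[min(max(r,0),479),min(max(q,0),639)]))
E
```

```text
[191.60557436 594.21094888 230.44282471] [-3.13971021e+00  1.26781063e-04  2.82981190e+00] 0.0 1.0030278611776746
top campos [ 349.56810567   52.02790744 1176.71994457]
rack 0.89 uv 269 278 [466. 189.  62.]
rack_lip 0.85 uv 300 282 [462. 115.  -1.]
rack_tin 0.91 uv 198 265 [503. 381.  20.]
rack_tin 0.76 uv 264 275 [473. 202.  62.]
stack_low 0.47 uv 413 292 [ 434. -171.   51.]
stack_top 0.7 uv 414 290 [ 440. -174.   48.]
stack_top 0.18 uv 461 257 [ 524. -296.   48.]
spice_jar 0.79 uv 358 223 [606. -33.  69.]
matchbox 0.86 uv 338 260 [520.  16.  12.]
cutter 0.81 uv 465 258 [ 530. -322.   -2.]
scene campos [ 181.22762488 -661.53932294  781.20069508]
rack 0.81 uv 264 232 [454. 160.  49.]
rack_lip 0.94 uv 274 247 [461. 122.  33.]
rack_lip 0.23 uv 323 356 [ 428. -189.   48.]
rack_tin 0.8 uv 264 224 [458. 169.  63.]
rack_tin 0.74 uv 252 188 [496. 354.  27.]
stack_low 0.79 uv 326 365 [ 423. -211.   53.]
stack_top 0.71 uv 324 359 [ 427. -195.   47.]
spice_jar 0.75 uv 374 281 [613. -48.  22.]
matchbox 0.75 uv 320 280 [517.   7.  14.]
cutter 0.58 uv 409 407 [ 530. -314.    1.]
```

Run:
```python
from h import *
a=cv2.imread('pics/top0.png')[190:340,160:510]
cv2.imwrite('pics/topc.png',cv2.resize(a,None,fx=2.2,fy=2.2,interpolation=cv2.INTER_CUBIC))
s=snap('top');w=world(s);rgb=s['color'].astype(int)
hsv=cv2.cvtColor(s['color'],cv2.COLOR_RGB2HSV)
def rect(n,roi,z0,z1,extra=None):
    u0,u1,v0,v1=roi
    m=np.zeros((480,640),bool);m[v0:v1,u0:u1]=1
    m&=(w[...,2]>z0)&(w[...,2]<z1)
    if extra is not None:m&=extra
    m=cv2.morphologyEx(m.astype(np.uint8),cv2.MORPH_OPEN,np.ones((2,2)))
    k,l,stt,_=cv2.connectedComponentsWithStats(m);i=1+np.argmax(stt[1:,4]);p=w[l==i]
    r=cv2.minAreaRect(p[:,:2].astype(np.float32));print(n,r,'z',np.median(p[:,2]),len(p),'hsv',np.median(hsv[l==i],axis=0))
    return l==i
rect('stack',(380,440,250,330),42,60)
rect('racktin',(235,310,255,300),57,68,hsv[...,1]>0)
rect('rack',(220,320,240,320),30,80)
rect('gold2',(170,235,235,300),15,35)
```

```text
stack ((433.6781921386719, -190.6644744873047), (62.53765869140625, 116.29779815673828), 23.388818740844727) z nan 984 hsv [110.   81.  109.5]
racktin ((473.7972106933594, 202.79058837890625), (100.4264144897461, 65.40550994873047), 75.02851104736328) z nan 989 hsv [110.  84. 107.]
rack ((477.09759521484375, 203.43472290039062), (168.77964782714844, 95.92648315429688), 81.7459487915039) z nan 2362 hsv [ 16. 111. 139.]
gold2 ((507.4071044921875, 386.826904296875), (54.827919006347656, 108.28544616699219), 63.141357421875) z nan 911 hsv [ 89. 176. 138.]
```

View pics/topc.png

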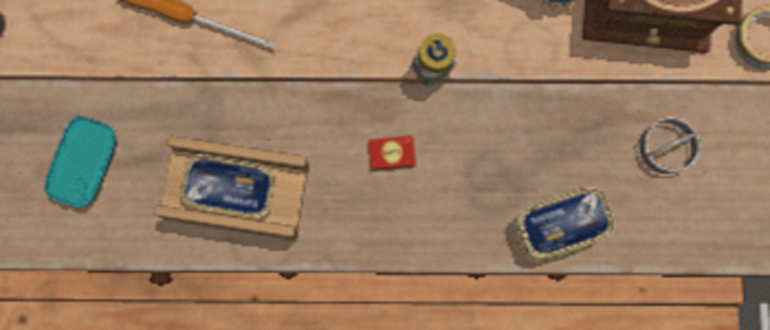

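View pics/scene0.png

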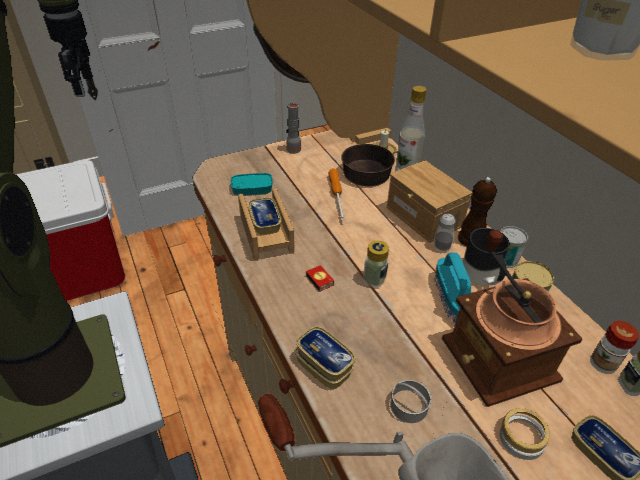

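The candidates in the top view are the blue/gold tin in the rack at (264,275), the turquoise tin at (198,265) and the stack at (413,291), with another loose blue tin at (610,450) in the scene view. The rack tin is the one lying between the wooden walls, as the crop confirms. The stack is the blue tin pair whose top measures about 50 mm. Next I refine the poses.

```bash
cat >> h.py <<'E'
def pts(c,centre,rad,z0,z1,n=2):
    out=[]
    for _ in range(n):
        s=snap(c);w=world(s);m=(np.hypot(w[...,0]-centre[0],w[...,1]-centre[1])<rad)&(w[...,2]>z0)&(w[...,2]<z1)
        m=cv2.morphologyEx(m.astype(np.uint8),cv2.MORPH_OPEN,np.ones((3,3)))
        k,l,stt,_=cv2.connectedComponentsWithStats(m);i=1+np.argmax(stt[1:,4]);out.append(w[l==i])
    p=np.concatenate(out);return p[np.isfinite(p[:,0])]
def fit(p,q=1.5):
    xy=p[:,:2];_,_,V=np.linalg.svd(xy-xy.mean(0),full_matrices=False);a=np.arctan2(V[0,1],V[0,0])
    best=None
    for da in np.radians(np.arange(-12,12.1,.5)):
        R=np.array([[np.cos(a+da),np.sin(a+da)],[-np.sin(a+da),np.cos(a+da)]]);r=xy@R.T
        lo,hi=np.percentile(r,q,0),np.percentile(r,100-q,0);e=hi-lo
        if best is None or e.prod()<best[0]:best=(e.prod(),np.degrees(a+da),(lo+hi)/2@R,e)
    return dict(pca=np.degrees(a).round(1),rect=best[1].round(1),c=best[2].round(1),size=best[3].round(1),mean=p.mean(0).round(1),z=np.median(p[:,2]).round(1))
E
python3 - <<'E'
from h import *
for c in('top','scene'):
    print(c,'stack',fit(pts(c,(434,-187),75,44,60)))
    print(c,'tin',fit(pts(c,(474,203),62,59,68.5)))
    print(c,'rack',fit(pts(c,(477,203),110,36,80)))
    print(c,'board+',fit(pts(c,(477,203),110,34,46)))
    w=pts(c,(477,203),110,66.5,80);print(c,'wall',fit(w))
E
```

```text
top stack {'pca': np.float64(109.2), 'rect': np.float64(108.7), 'c': array([ 437.9, -182.1]), 'size': array([99.3, 58.9]), 'mean': array([ 438.2, -182.5,   48.1]), 'z': np.float64(47.9)}
top tin {'pca': np.float64(-101.2), 'rect': np.float64(-100.7), 'c': array([475.6, 203.8]), 'size': array([97.7, 58.1]), 'mean': array([475.6, 202.7,  62.6]), 'z': np.float64(62.5)}
top rack {'pca': np.float64(-98.2), 'rect': np.float64(-97.7), 'c': array([474.4, 199.5]), 'size': array([154.,  90.]), 'mean': array([474.7, 198.2,  58. ]), 'z': np.float64(62.4)}
top board+ {'pca': np.float64(171.2), 'rect': np.float64(172.2), 'c': array([467.4, 140. ]), 'size': array([65.2, 38.5]), 'mean': array([466.8, 138.4,  39.4]), 'z': np.float64(39.4)}
top wall {'pca': np.float64(81.9), 'rect': np.float64(82.4), 'c': array([438. , 221.7]), 'size': array([118.7,  11. ]), 'mean': array([437.1, 216.1,  69.7]), 'z': np.float64(69.5)}
scene stack {'pca': np.float64(-72.7), 'rect': np.float64(-70.2), 'c': array([ 435.8, -180.3]), 'size': array([101.2,  61.1]), 'mean': array([ 435.7, -181. ,   49.5]), 'z': np.float64(49.4)}
scene tin {'pca': np.float64(-99.8), 'rect': np.float64(-99.8), 'c': array([472.3, 205.9]), 'size': array([103.3,  59.4]), 'mean': array([472.1, 204.4,  64.1]), 'z': np.float64(64.1)}
scene rack {'pca': np.float64(-96.6), 'rect': np.float64(-97.6), 'c': array([470.1, 197. ]), 'size': array([150.7,  90. ]), 'mean': array([468.1, 183.1,  58.7]), 'z': np.float64(63.4)}
scene board+ {'pca': np.float64(-176.1), 'rect': np.float64(-184.1), 'c': array([462., 148.]), 'size': array([82.7, 56.7]), 'mean': array([465.8, 140. ,  40.8]), 'z': np.float64(41.0)}
scene wall {'pca': np.float64(-99.8), 'rect': np.float64(-98.3), 'c': array([471.4, 199.3]), 'size': array([152.7,  90.8]), 'mean': array([469.7, 196.2,  70.7]), 'z': np.float64(70.8)}
```

The rack centre is about (474,199) with yaw 82°. The tin is about 5 mm behind that centre. The stack is about (437,-181) with its long axis at -71°. I'll go above the spot behind the tin with the fingers shut.

```bash
python3 -m pendant '[[0,0,8,-0.037,-0.021,0.008,1],[0,0,16,-0.075,-0.042,0.016,1],[0,0,24,-0.113,-0.063,0.024,1],[0,0,32,-0.150,-0.084,0.032,1],[0,0,40,-0.188,-0.105,0.04,1],[0,0,48,-0.226,-0.126,0.048,1],[0,0,56,-0.263,-0.147,0.056,1],[0,0,64,-0.301,-0.168,0.065,1],[0,0,72,-0.338,-0.189,0.073,1],[0,0,80,-0.376,-0.210,0.081,1],[0,0,80,-0.376,-0.210,0.081,1],[0,0,80,-0.376,-0.210,0.081,1],[0,0,80,-0.376,-0.210,0.081,1]]'
```

```text
t: 3.25
position: [484.3, 281.2, 150.4]
ee_rot: [-3.141, -0.001, 1.436]
wrist_force: [-0.6, 0.4, -0.2]
opening: 0.0
gripper_force: 0.0
```

```bash
python3 -m pendant '[[0,0,0,0,0,0.03,1],[0,0,0,0,0,0.06,1],[0,0,0,0,0,0.085,1],[0,0,0,0,0,0.097,1],[0,0,0,0,0,0.103,1],[0,0,0,0,0,0.103,1],[0,0,0,0,0,0.103,1]]'
python3 - <<'E'
from h import *
s=snap('scene','s1.png')
cv2.imwrite('pics/s1c.png',cv2.resize(cv2.imread('pics/s1.png')[130:290,170:370],None,fx=3.5,fy=3.5,interpolation=cv2.INTER_CUBIC))
E
```

```text
t: 3.95
position: [485.7, 280.4, 48.2]
ee_rot: [3.14, -0.001, 1.434]
wrist_force: [0.6, 0.1, -0.4]
opening: 0.003
gripper_force: 0.0
```

View pics/s1c.png

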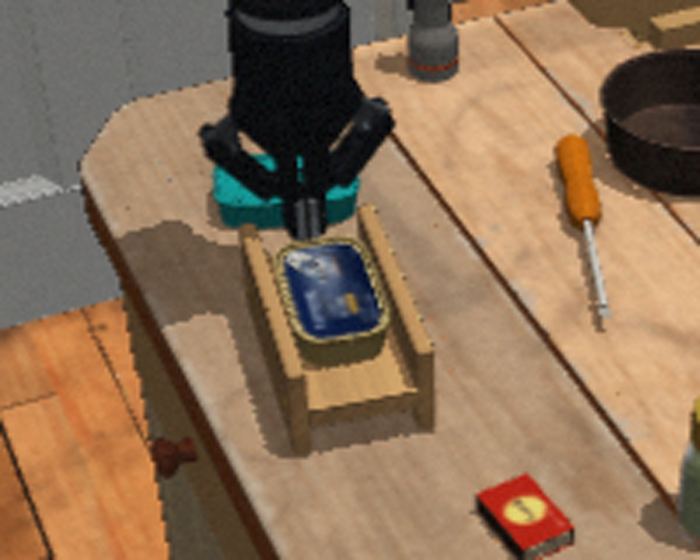

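The shut fingers stand behind the tin in the lane, at crop (310,215), clear of the turquoise tin. I push along tool -x, most of the way first.

```bash
python3 -m pendant '[[0,0,0,-0.006,0,0,1],[0,0,0,-0.012,0,0,1],[0,0,0,-0.018,0,0,1],[0,0,0,-0.024,0,0,1],[0,0,0,-0.030,0,0,1],[0,0,0,-0.036,0,0,1],[0,0,0,-0.042,0,0,1],[0,0,0,-0.048,0,0,1],[0,0,0,-0.054,0,0,1],[0,0,0,-0.060,0,0,1],[0,0,0,-0.065,0,0,1],[0,0,0,-0.070,0,0,1],[0,0,0,-0.074,0,0,1],[0,0,0,-0.077,0,0,1],[0,0,0,-0.078,0,0,1],[0,0,0,-0.078,0,0,1]]'
python3 - <<'E'
from h import *
s=snap('scene','s2.png')
cv2.imwrite('pics/s2c.png',cv2.resize(cv2.imread('pics/s2.png')[150:290,190:350],None,fx=4,fy=4,interpolation=cv2.INTER_CUBIC))
for c in('top','scene'): print(c,fit(pts(c,(464,138),62,59,68.5)))
E
```

```text
t: 5.6
position: [474.3, 202.0, 47.2]
ee_rot: [-3.141, 0.001, 1.433]
wrist_force: [0.6, -0.6, -0.4]
opening: -0.004
gripper_force: 0.1
top {'pca': np.float64(-95.0), 'rect': np.float64(-97.5), 'c': array([468.4, 136.5]), 'size': array([89.5, 60.7]), 'mean': array([467.4, 137.7,  62.6]), 'z': np.float64(62.5)}
scene {'pca': np.float64(-99.4), 'rect': np.float64(-100.4), 'c': array([466.2, 141.7]), 'size': array([103.1,  60.9]), 'mean': array([466.2, 140.7,  64.2]), 'z': np.float64(64.2)}
```

View pics/s2c.png

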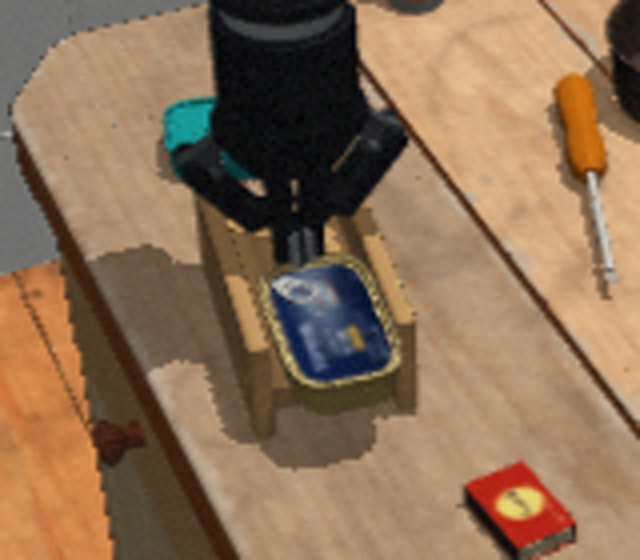

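The tin has slid about 64 mm and now overhangs by about 28 mm, with its centre about 22 mm behind the lip. I push 12 mm more, then back off, rise and measure.

```bash
python3 -m pendant '[[0,0,0,-0.003,0,0,1],[0,0,0,-0.006,0,0,1],[0,0,0,-0.009,0,0,1],[0,0,0,-0.011,0,0,1],[0,0,0,-0.012,0,0,1],[0,0,0,-0.012,0,0,1],[0,0,0,-0.012,0,0,1],[0,0,0,0,0,0,1],[0,0,0,0.003,0,-0.01,1],[0,0,0,0.003,0,-0.05,0],[0,0,0,0.003,0,-0.09,-1],[0,0,0,0.02,0,-0.10,-1],[0,0,0,0.05,0,-0.10,-1]]'
python3 - <<'E'
from h import *
s=snap('scene','s3.png')
cv2.imwrite('pics/s3c.png',cv2.resize(cv2.imread('pics/s3.png')[150:290,190:350],None,fx=4,fy=4,interpolation=cv2.INTER_CUBIC))
for c in('top','scene'):
    print(c,fit(pts(c,(464,128),62,59,68.5)));print(c,'wall',fit(pts(c,(474,199),110,68,76)))
    snap(c)
    print([ (d['score'],d['pixel']) for d in robot.spot_point(c,'rack_lip')[:1]])
E
```

```text
t: 7.15
position: [482.8, 251.1, 150.6]
ee_rot: [3.138, -0.001, 1.43]
wrist_force: [-0.4, -0.6, -0.0]
opening: 0.68
gripper_force: 0.0
top {'pca': np.float64(-96.6), 'rect': np.float64(-94.1), 'c': array([466.9, 128.3]), 'size': array([96.8, 57.5]), 'mean': array([467.5, 128.5,  62.7]), 'z': np.float64(62.6)}
top wall {'pca': np.float64(84.1), 'rect': np.float64(83.1), 'c': array([433.3, 192.2]), 'size': array([60. ,  9.9]), 'mean': array([431.9, 187. ,  69.9]), 'z': np.float64(69.4)}
[(0.71, [280.3, 299.0])]
scene {'pca': np.float64(-98.5), 'rect': np.float64(-98.5), 'c': array([465.6, 129.5]), 'size': array([102.5,  63. ]), 'mean': array([464.8, 128.7,  64.2]), 'z': np.float64(64.1)}
scene wall {'pca': np.float64(-102.8), 'rect': np.float64(-98.8), 'c': array([471.5, 200.1]), 'size': array([152.8,  90.1]), 'mean': array([468.5, 196.4,  70.9]), 'z': np.float64(70.9)}
[(0.85, [241.9, 274.1])]
```

View pics/s3c.png

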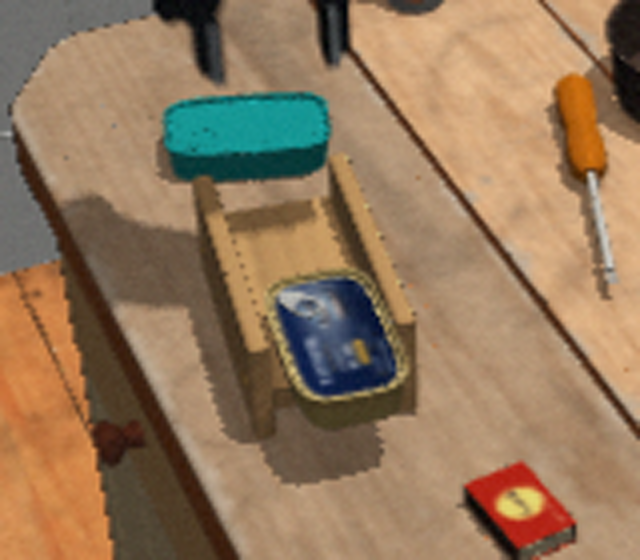

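The tin sits flat at about (466,129), with its centre about 9 mm behind the lip and an overhang of about 41 mm. I go over the overhanging end, 20 mm past the lip, and descend with the fingers open.

```bash
python3 -m pendant '[[0,0,0,-0.04,0,0,-1],[0,0,0,-0.08,0,0,-1],[0,0,0,-0.12,0,0,-1],[0,0,0,-0.145,0,0,-1],[0,0,0,-0.152,0,0,-1],[0,0,0,-0.152,0,0,-1],[0,0,0,-0.152,0,0,-1],[0,0,0,-0.152,0,0.025,-1],[0,0,0,-0.152,0,0.050,-1],[0,0,0,-0.152,0,0.070,-1],[0,0,0,-0.152,0,0.085,-1],[0,0,0,-0.152,0,0.10,-1],[0,0,0,-0.152,0,0.11,-1],[0,0,0,-0.152,0,0.114,-1],[0,0,0,-0.152,0,0.114,-1],[0,0,0,-0.152,0,0.114,-1]]'
python3 - <<'E'
from h import *
s=snap('scene','s4.png')
cv2.imwrite('pics/s4c.png',cv2.resize(cv2.imread('pics/s4.png')[150:290,190:350],None,fx=4,fy=4,interpolation=cv2.INTER_CUBIC))
E
```

```text
t: 9.4
position: [460.9, 101.8, 33.7]
ee_rot: [3.141, -0.0, 1.434]
wrist_force: [-0.3, -0.6, -0.3]
opening: 0.999
gripper_force: 0.0
```

View pics/s4c.png

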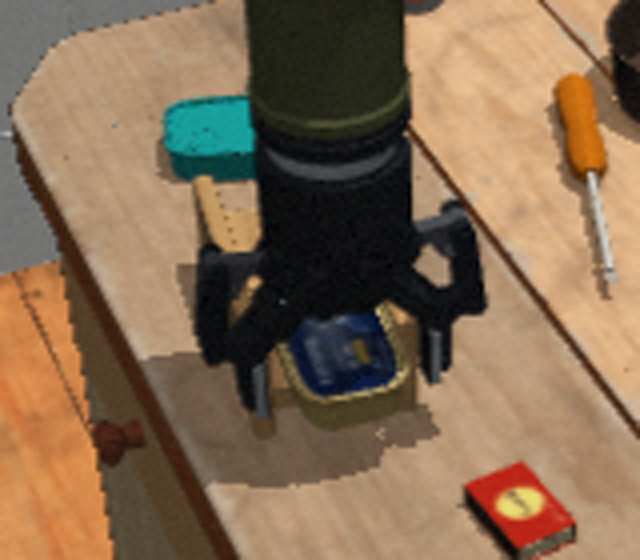

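The fingers straddle the overhanging end, one at crop (258,410) and the other at (435,380), with no contact. I raise 3 mm and close.

```bash
python3 -m pendant '[[0,0,0,0,0,-0.003,-1],[0,0,0,0,0,-0.003,-0.8],[0,0,0,0,0,-0.003,-0.6],[0,0,0,0,0,-0.003,-0.5],[0,0,0,0,0,-0.003,-0.4],[0,0,0,0,0,-0.003,-0.3],[0,0,0,0,0,-0.003,-0.1],[0,0,0,0,0,-0.003,1],[0,0,0,0,0,-0.003,1],[0,0,0,0,0,-0.003,1],[0,0,0,0,0,-0.003,1],[0,0,0,0,0,-0.003,1]]'
```

```text
t: 10.65
position: [461.0, 101.1, 36.7]
ee_rot: [3.141, -0.0, 1.433]
wrist_force: [0.1, -1.1, 6.2]
opening: 0.684
gripper_force: 62.6
```

```bash
python3 -m pendant '[[0,0,0,0,0,-0.004,1],[0,0,0,0,0,-0.010,1],[0,0,0,0,0,-0.018,1],[0,0,0,0,0,-0.028,1],[0,0,0,0,0,-0.04,1],[0,0,0,0,0,-0.055,1],[0,0,0,0,0,-0.07,1],[0,0,0,0,0,-0.085,1],[0,0,0,0,0,-0.10,1],[0,0,0,0,0,-0.11,1],[0,0,0,0,0,-0.115,1],[0,0,0,0,0,-0.115,1],[0,0,0,0,0,-0.115,1]]'
python3 - <<'E'
from h import *
s=snap('scene','s5.png')
cv2.imwrite('pics/s5c.png',cv2.resize(cv2.imread('pics/s5.png')[130:290,180:360],None,fx=3.7,fy=3.7,interpolation=cv2.INTER_CUBIC))
w=world(s);print(robot.read_state()['position'])
for c in('top','scene'):print(c,fit(pts(c,(464,115),75,155,205)))
E
```

```text
t: 11.95
position: [460.3, 101.4, 151.0]
ee_rot: [-3.141, 0.0, 1.434]
wrist_force: [0.5, 0.0, -1.5]
opening: 0.679
gripper_force: 64.4
[460.14070998 101.30451091 150.83078655]Traceback (most recent call last):
  File "<stdin>", line 5, in <module>
  File "h.py", line 21, in pts
    k,l,stt,_=cv2.connectedComponentsWithStats(m);i=1+np.argmax(stt[1:,4]);out.append(w[l==i])
                                                      ~~~~~~~~~^^^^^^^^^^^
    return _wrapfunc(a, 'argmax', axis=axis, out=out, **kwds)
    return bound(*args, **kwds)
ValueError: attempt to get argmax of an empty sequence
```

View pics/s5c.png

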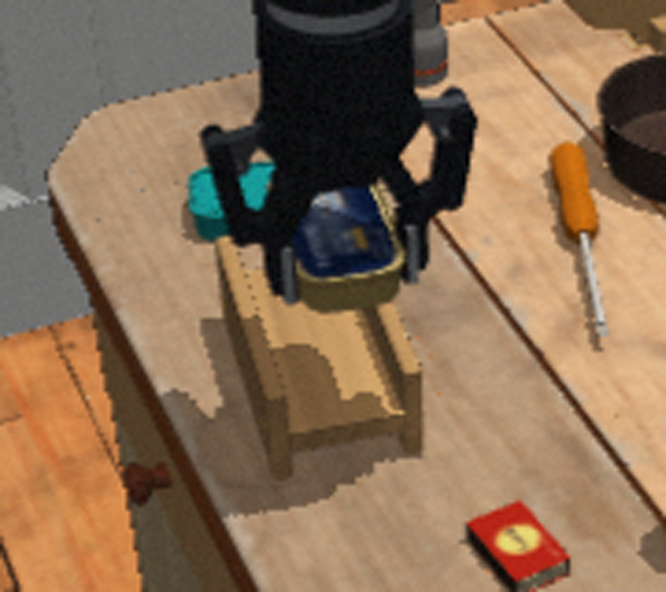

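The tin is held level, front end at crop (350,285), and it is clear of the rack. I carry it above the stack.

```bash
python3 -m pendant '[[0,0,-1,-0.012,0.001,0,1],[0,0,-3,-0.035,0.003,0,1],[0,0,-5,-0.061,0.006,0,1],[0,0,-7.5,-0.088,0.008,0,1],[0,0,-10,-0.116,0.011,0,1],[0,0,-12.5,-0.144,0.013,0,1],[0,0,-15,-0.172,0.016,0,1],[0,0,-17.5,-0.2,0.018,0,1],[0,0,-20,-0.228,0.021,0,1],[0,0,-22,-0.255,0.023,0,1],[0,0,-24,-0.278,0.025,0,1],[0,0,-25.5,-0.295,0.027,0,1],[0,0,-26.6,-0.304,0.028,0,1],[0,0,-26.6,-0.308,0.028,0,1],[0,0,-26.6,-0.308,0.028,0,1],[0,0,-26.6,-0.308,0.028,0,1]]'
python3 - <<'E'
from h import *
s=snap('scene','s6.png')
cv2.imwrite('pics/s6c.png',cv2.resize(cv2.imread('pics/s6.png')[230:420,250:450],None,fx=3.1,fy=3.1,interpolation=cv2.INTER_CUBIC))
print(robot.read_state()['position'],robot.read_state()['ee_rot'])
E
```

```text
t: 13.65
position: [446.2, -206.5, 151.2]
ee_rot: [3.142, -0.001, 1.899]
wrist_force: [0.3, 0.2, -2.3]
opening: 0.68
gripper_force: 64.4
[ 446.25450257 -206.39105591  151.23810369] [ 3.14146805e+00 -7.51421805e-04  1.89946838e+00]
```

View pics/s6c.png

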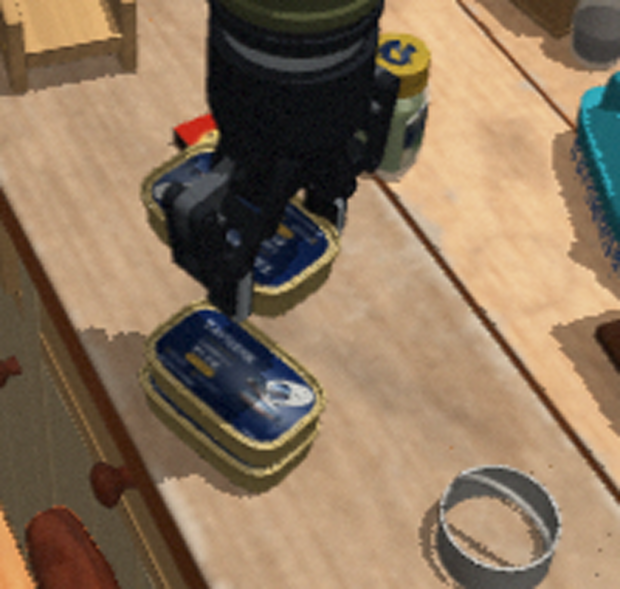

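The tin is held at crop (240,230), above and parallel to the stack at (235,390), and nothing is disturbed. I compare the extents of both in stack axes.

Run:
```python
from h import *
a=np.radians(108.8);ux=np.array([np.cos(a),np.sin(a)]);uy=np.array([ux[1],-ux[0]])
for c in('scene','top'):
    s=snap(c);w=world(s);hsv=cv2.cvtColor(s['color'],cv2.COLOR_RGB2HSV)
    for n,z0,z1 in(('held',166,190),('stack',44,58)):
        d=w[...,:2]-np.array([437,-181.5]);u=d@ux;v=d@uy
        m=(abs(u)<65)&(abs(v)<45)&(w[...,2]>z0)&(w[...,2]<z1)&(hsv[...,2]>0)
        blue=m&(hsv[...,0]>95)&(hsv[...,0]<125)&(hsv[...,1]>90)&(hsv[...,2]>50)
        gold=m&(hsv[...,0]>12)&(hsv[...,0]<35)&(hsv[...,1]>50)
        for k,q in(('blue',blue),('gold',gold)):
            q=cv2.morphologyEx(q.astype(np.uint8),cv2.MORPH_OPEN,np.ones((2,2)))>0
            if q.sum()<20: print(c,n,k,'few');continue
            print(c,n,k,q.sum(),'u',np.percentile(u[q],[1,50,99]).round(1),'v',np.percentile(v[q],[1,50,99]).round(1),'z',np.median(w[q][:,2]).round(1))
        # front (low-u) edge direction and per-u-bin lateral extents
        for b in range(-55,-10,9):
            q=m&(u>b)&(u<b+9)&(blue|gold)
            if q.sum()>15: print('   u',b,np.percentile(v[q],[3,97]).round(1),end='')
        print()
```

```text
scene held blue 143 u [nan nan nan] v [nan nan nan] z nan
scene held gold 403 u [nan nan nan] v [nan nan nan] z nan
   u -55 [-19.9  16.3]   u -46 [-27.3  24.6]   u -37 [-28.6  30.2]   u -28 [-43.1  29.2]   u -19 [ 0.9 30.4]
scene stack blue 310 u [nan nan nan] v [nan nan nan] z nan
scene stack gold 491 u [nan nan nan] v [nan nan nan] z nan
   u -55 [-22.1  19.5]   u -46 [-28.3  26.2]   u -37 [-30.6  28.9]   u -28 [-31.5  29.3]   u -19 [-32.1  29.9]
top held blue 186 u [nan nan nan] v [nan nan nan] z nan
top held gold 211 u [-53.7  10.4  52. ] v [-37.    6.3  30. ] z 175.8
   u -19 [-28.4  31.6]
top stack blue 34 u [30.6 37.6 43. ] v [-1.8  6.6 18.9] z 47.2
top stack gold 64 u [ 9.4 41.1 51.2] v [-34.4  -2.4  27.2] z 47.3
```

The alignment agrees within about 1 mm. I descend, with a -1 mm correction along x, to just above the stack.

```bash
python3 -m pendant '[[0,0,0,-0.001,-0.0005,0.012,1],[0,0,0,-0.001,-0.0005,0.03,1],[0,0,0,-0.001,-0.0005,0.05,1],[0,0,0,-0.001,-0.0005,0.068,1],[0,0,0,-0.001,-0.0005,0.081,1],[0,0,0,-0.001,-0.0005,0.09,1],[0,0,0,-0.001,-0.0005,0.094,1],[0,0,0,-0.001,-0.0005,0.097,1],[0,0,0,-0.001,-0.0005,0.099,1],[0,0,0,-0.001,-0.0005,0.1,1],[0,0,0,-0.001,-0.0005,0.1,1],[0,0,0,-0.001,-0.0005,0.1,1]]'
python3 - <<'E'
from h import *
s=snap('scene','s7.png')
cv2.imwrite('pics/s7c.png',cv2.resize(cv2.imread('pics/s7.png')[290:420,270:400],None,fx=4.6,fy=4.6,interpolation=cv2.INTER_CUBIC))
E
```

```text
t: 15.0
position: [446.1, -208.8, 51.5]
ee_rot: [3.141, 0.0, 1.898]
wrist_force: [-0.5, 0.2, -1.2]
opening: 0.683
gripper_force: 64.5
```

View pics/s7c.png

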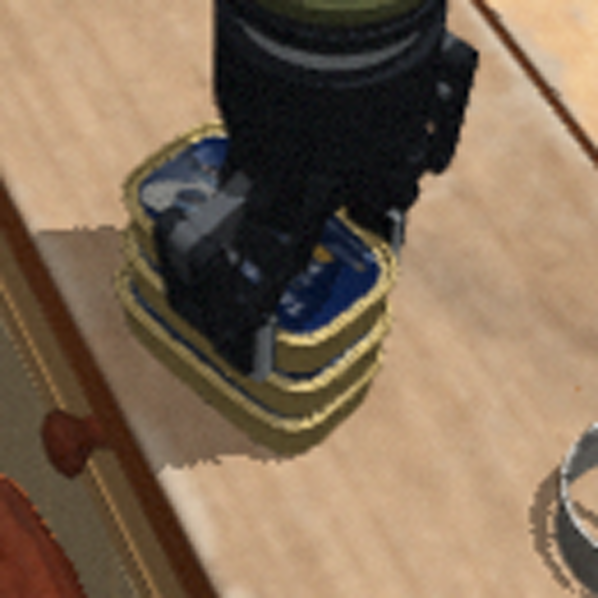

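```bash
python3 -m pendant '[[0,0,0,0,0,0.001,1],[0,0,0,0,0,0.0015,1],[0,0,0,0,0,0.002,1],[0,0,0,0,0,0.0025,1],[0,0,0,0,0,0.003,1],[0,0,0,0,0,0.003,1],[0,0,0,0,0,0.003,1]]'
```

```text
t: 15.75
position: [446.0, -208.7, 48.3]
ee_rot: [3.142, 0.0, 1.898]
wrist_force: [0.3, -0.7, -1.8]
opening: 0.687
gripper_force: 64.5
```

```bash
python3 -m pendant '[[0,0,0,0,0,0.0005,1],[0,0,0,0,0,0.001,1],[0,0,0,0,0,0.001,1],[0,0,0,0,0,0.001,1]]'
```

```text
t: 16.15
position: [446.0, -208.8, 48.1]
ee_rot: [3.141, 0.001, 1.898]
wrist_force: [-1.0, 0.5, 8.0]
opening: 0.682
gripper_force: 65.2
```

It has touched down at about 10 N. I open the fingers gradually and go straight up.

```bash
python3 -m pendant '[[0,0,0,0,0,0,-0.4],[0,0,0,0,0,0,-0.5],[0,0,0,0,0,0,-0.7],[0,0,0,0,0,0,-1],[0,0,0,0,0,0,-1],[0,0,0,0,0,0,-1],[0,0,0,0,0,-0.01,-1],[0,0,0,0,0,-0.03,-1],[0,0,0,0,0,-0.06,-1],[0,0,0,0,0,-0.1,-1],[0,0,0,0,0,-0.15,-1],[0,0,0,0,0,-0.2,-1],[0,0,0,0.04,0,-0.2,-1],[0,0,0,0.08,0,-0.2,-1],[0,0,0,0.12,0,-0.2,-1],[0,0,0,0.16,0,-0.2,-1],[0,0,0,0.19,0,-0.2,-1],[0,0,0,0.2,0,-0.2,-1],[0,0,0,0.2,0,-0.2,-1]]'
python3 - <<'E'
from h import *
for c in('top','scene'):
    print(c,fit(pts(c,(437,-181),75,68,90)))
    s=snap(c);w=world(s)
    for n in('matchbox','cutter','spice_jar'):
        d=robot.spot_point(c,n)[0];print(n,d['pixel'])
s=snap('scene','s8.png')
cv2.imwrite('pics/s8c.png',cv2.resize(cv2.imread('pics/s8.png')[290:420,270:450],None,fx=4,fy=4,interpolation=cv2.INTER_CUBIC))
E
```

```text
t: 18.05
position: [381.4, -18.4, 247.8]
ee_rot: [3.141, 0.0, 1.901]
wrist_force: [1.2, -1.1, -0.2]
opening: 1.0
gripper_force: 0.0
top {'pca': np.float64(-146.8), 'rect': np.float64(-158.3), 'c': array([ 446.1, -206. ]), 'size': array([59.9, 51.9]), 'mean': array([ 445.9, -205.5,   73.4]), 'z': np.float64(73.4)}
matchbox [257.3, 337.7]
cutter [254.9, 463.7]
spice_jar [224.4, 358.0]
scene {'pca': np.float64(-73.7), 'rect': np.float64(-72.2), 'c': array([ 435.6, -180.7]), 'size': array([101.7,  60.8]), 'mean': array([ 435.7, -181.8,   74.9]), 'z': np.float64(75.0)}
matchbox [280.1, 321.5]
cutter [408.5, 407.3]
spice_jar [282.1, 375.6]
```

View pics/s8c.png

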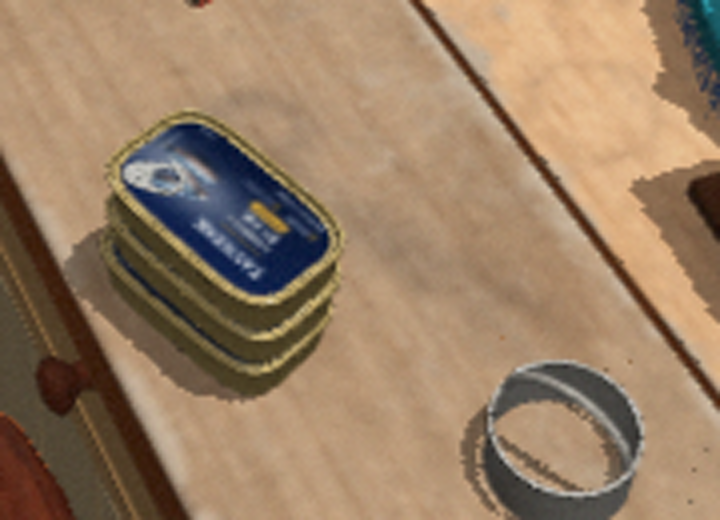

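The tin lies flat and squarely on the stack. Its centre at (435.6,-180.7) is under 1 mm from the stack's original centre, and its angle is within about 2°. The bystanders have not moved.

```bash
python3 -c "
from station import robot
print(robot.close_job())"
```

```text
the job is handed in; nothing more can be done
None
```

I slid the rack tin out over the lip, pinched and lifted it, set it squarely on the stack (within about 1 mm and 2° by camera), let go, and handed the job in at about 18 s with nothing else disturbed.

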